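Set a clean jar lid brim down in the drying tray

ROBOT

A 6-joint arm with a two-finger parallel gripper is mounted at the origin on the work surface. World frame = base frame: x ahead of the robot, y to its left, z up, the work surface at z = 0. Lengths are in m, angles in rad, forces in N, time in s.
With the tool pointing down it reaches from about 0.275 to 0.75 m from the base axis. Payload 10.2 kg.
Tool frame: the origin (TCP) lies midway between the tips of the shut fingers; the grasp point (between the pads) lies 19 mm behind it; z points along the fingers, y is the line along which they close (so a half turn about z gives the same grasp; the last joint's range is limited). The gripper opens to 88 mm and grips with 3 to 60 N. Pads are 18 mm wide; open, the fingers measure 123 mm over their backs; the gripper's body (75 mm by 187 mm) begins 45 mm behind the grasp point.
Start: joints at [0.918, 0.313, 1.498, -0, 1.331, -0.223], TCP at [0.219, 0.477, 0.218] pointing down, gripper open.
Joint ranges: [-2.94, 2.94], [-0.97, 2.17], [0.19, 2.56], [-1.23, 4.37], [0.02, 3.11], [-2.88, 2.88]. Speed limits (rad/s): [2.39, 2.39, 3.01, 3.14, 3.14, 3.14].

INTERFACE

Orientations are given as a unit quaternion [x, y, z, w].
In Python, from bench import robot gives the robot as it stands.
- The arm moves only by the tool servo_tool, never from a script. Its arguments are lists of equal length, an entry for each row: "xyz": the shift along the tool's x, y, z in mm, a list of three; "yaw": the turn about the tool's z in degrees. In form: {"xyz": [[dx, dy, dz], ...], "yaw": [yaw, ...]}. A call has 1 to 20 rows; each row shifts and turns the commanded pose from where the row before left it, along the tool's axes as they then stand; what a row does not reach is not made up. A row lasts 1/12 s, in which the tool goes at most 41.7 mm and 7.16 degrees, less where a joint would pass 70% of its speed; a pose out of reach is approached as far as the arm can. A call with a gripper value outside its range is refused whole. "gripper" is the opening in per cent of the stroke, from 0 (shut) to 100 (fully open), set as the call begins (left out, the last holds). The fingers move at their own pace and stop on an object; "force" is the grip in N (left out, the last holds). Time passes only in rows, so rows that do not move let the fingers close. It gives the time, the measured TCP pose, the force, the opening and the grip force at its end, in the units of the state.
- robot.get_obs(): the state, without advancing time (a new reading comes with each control period).
- robot.capture(name): name is "scene" or "top" or "wrist"; returns the picture (480x640x3 uint8, blue, green, red); there is no depth.
- robot.calibration(name): a dict with "vertical_fov" (degrees; the focal length in pixels is half the picture's height over the tangent of half this angle, whatever the lens; pixels are square), "cx", "cy" (the principal point, pixels), "R" (3x3) and "t" (3): a world point X has camera coordinates R X + t. Camera axes: x right, y down, z forward; pixel columns grow to the right and rows downward; lengths in m; the calibration is good to about 2 mm. A picture is of the moment at which its call begins: read the wrist's pose just before it. calibration takes no time and is no camera call; for the wrist camera it gives the pose at the moment of the call.
- robot.sign_off(): hands the job in; it is judged then, once.
The state is a dict: "t": time; "qpos": joint angles; "dq": joint speeds; "joint_efforts": joint torques, N m; "tcp_pos": TCP position; "tcp_rot": TCP orientation; "wrist_force": force on the tool from outside, world axes, zero at the start; "moment": the same for the moment, N m; "finger_gap": opening from 0.0 (shut) to 1.0 (fully open); "grip_force": force on a finger pad.
Only numpy, scipy, OpenCV 4.12 (cv2) and the standard library are available. Lean on these libraries where they do the work, as an engineer would, in place of code of your own. Each camera call takes 0.05 s, during which the arm holds its last target. There are 200 camera calls.

TASK

One pocket of the green drying tray is still empty. Of the two brimmed white jar lids lying loose on the bench, take the one that lies brim down (closed crown up) and set it brim down, flat on the floor of the empty pocket, lowering it in rather than dropping it. Leave the other loose lid, the one lying brim up, where it is.

Things in the scene. Friction and masses are not known exactly. Their poses are not given: they have to be found in the camera images.
- lid: The lid to move: white plastic, hat-shaped, lying brim down on the bench, closed flat crown up. Crown: upright cylinder 46 mm in diameter whose top is 40 mm above the underside; brim: flat flange 66 mm in diameter, 4 mm thick, at the bottom. 40 to 85 g. Origin: centre of the brim's underside; z points up through the crown. Its yaw does not matter.
- spare_lid: The other loose lid, same size but upside down: standing on its crown, brim and open hollow up. To be left where it is. Origin: centre of its underside on the bench, z up; the brim's upper face is at 40 mm. It and the lid to move lie on the right of the bench, either one nearer the tray.
- empty_pocket: The empty one of the tray's three round pockets, any of the three: 84 mm in diameter, 8 mm deep, with a black floor 4 mm above the bench. Origin: centre of this pocket's floor, z up.
- tray: Green plastic drying tray fixed to the bench, 112 x 320 mm and 12 mm high, with three round pockets in a row along its long side (its y axis), 100 mm apart centre to centre. Two of them already hold such lids, brim down, tops 44 mm above the bench. It may lie askew. Origin: centre of its underside.
Things that resemble listed ones, but are neither listed nor needed, are in the scene too. What is shaped like the lid but blue is not meant.

How it is judged:
On the way:
1. the lid is lowered into the empty pocket while still held: brim within 12 mm of the pocket floor, within 18 mm of its centre, fingers still on it (horizontal distance between lid and empty_pocket below 0.018 m and z of lid in the frame of empty_pocket below 0.012 m and contact force between the fingers and lid above 0.3 N), for 0.05 s.
At the end, for the whole second after the job is handed in: The lid rests brim down in the empty pocket: within 14 mm of its centre, its underside within 4 mm of the pocket floor, its axis within 0.1 rad of upright, at rest; the brim-up lid is within 30 mm of where it started (horizontal distance between lid and empty_pocket below 0.014 m and z of lid in the frame of empty_pocket between -0.004 and 0.004 m and angle between lid's own z axis and vertical below 0.1 rad and linear speed of lid below 0.02 m/s and distance of spare_lid from where it was at the start of the episode below 0.03 m); the robot touches nothing.
It fails at once if the brim-up lid is moved more than 30 mm (distance of spare_lid from where it was at the start of the episode above 0.03 m).
It also fails if it takes over 38 s, if anything falls off the work surface, if the arm or the gripper's body presses on something with over 40 N, if the wrist force passes 120 N, or if a joint passes its speed limit or range.

## Working session

There is one attempt and no reset: what is moved stays moved. The work goes in short steps, Python scripts to look and compute and a tool call to move; the robot and the scene stay as the last step left them, time stands still between calls to the robot, and variables do not carry over. Pictures are saved under pics/ and viewed, at most 10 in all, crops included, and the job is handed in when it is done.

Besides the shell and the picture viewer there is one more tool, called after "Call:" as name([rows], argument=value, ...), one row to a line, values as JSON. servo_tool: Moves the arm, as the interface text tells. Its arguments: {"type":"object","properties":{"xyz":{"type":"array"},"yaw":{"type":"array"},"gripper":{"type":"number"},"force":{"type":"number"}},"required":["xyz","yaw"]}

```bash
mkdir -p pics; ls
cat > h.py <<'E'
import numpy as np,cv2
from bench import robot
def ray(name,px,z,cal=None):
    c=cal or robot.calibration(name); f=240/np.tan(np.radians(c["vertical_fov"])/2)
    R=np.array(c["R"]);t=np.array(c["t"]);o=-R.T@t
    d=R.T@np.array([(px[0]-c["cx"])/f,(px[1]-c["cy"])/f,1]); return o+d*(z-o[2])/d[2]
E
python3 - <<'E'
from h import *
for n in("top","scene"):
    cv2.imwrite(f"pics/{n}0.png",robot.capture(n)); c=robot.calibration(n); print(n,c)
o=robot.get_obs();print(o["t"],o["tcp_pos"],o["tcp_rot"],o["finger_gap"])
E
```

```text
pics
top {'vertical_fov': 55.472273894121294, 'cx': 314.1993835235244, 'cy': 234.48803210041658, 'R': array([[ 0.12229208, -0.99249221, -0.00196572],
       [-0.96024097, -0.1178169 , -0.25309376],
       [ 0.25096199,  0.03283892, -0.96743976]]), 't': array([-0.1012266 ,  0.52207422,  0.62895394])}
scene {'vertical_fov': 52.492915520620805, 'cx': 316.7006454391461, 'cy': 241.97386998588271, 'R': array([[-0.79401646,  0.60783061,  0.00893337],
       [ 0.32714004,  0.43964081, -0.83647795],
       [-0.51236438, -0.6612548 , -0.54792777]]), 't': array([ 0.42919139, -0.10427296,  1.09015717])}
0.1 [0.21861948 0.47705763 0.21772722] [ 2.13240827e-01  9.76999498e-01 -5.24158342e-04 -2.37704505e-04] 0.9976999918779392
```

View pics/top0.png

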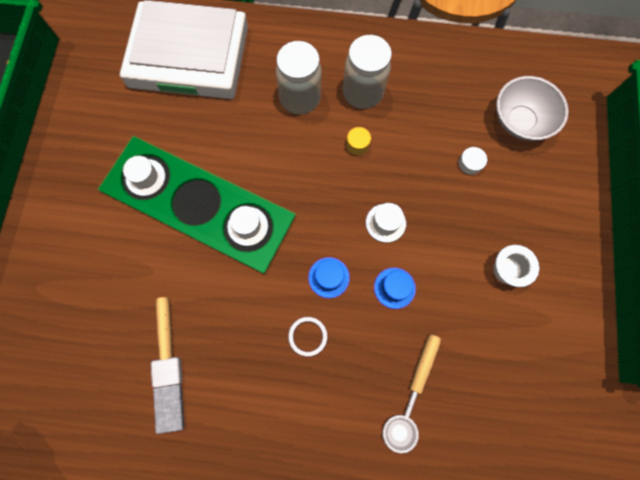

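View pics/scene0.png

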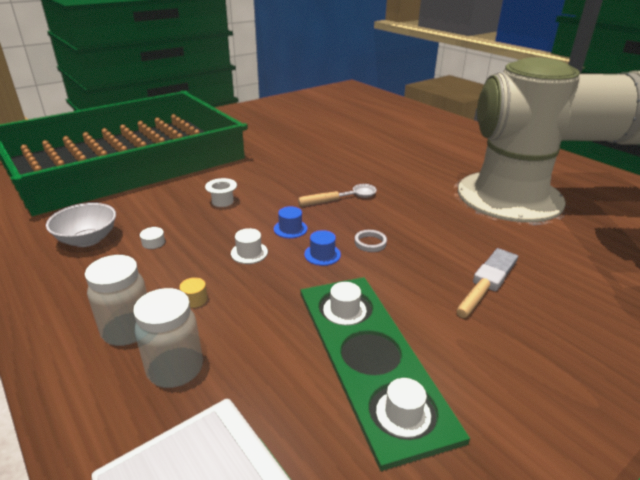

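The top view shows these candidates:
- White lid, brim down, crown up, at (387,222). This is the one I choose.
- Brim-up lid at (516,266), to be left alone.
- Lids already in the tray at (140,172) and (246,226).
- Blue lids at (329,277) and (397,288).
- White cap at (473,160), ring at (308,337), jar caps at (298,60) and (370,55).

The empty pocket is the middle one at (195,202). The scene view agrees: lid at (249,246), pocket at (371,352).

```bash
cat > m.py <<'E'
from h import *
def comp(mask,px):
    n,l,s,c=cv2.connectedComponentsWithStats(mask.astype(np.uint8))
    k=l[px[1],px[0]]; m=(l==k).astype(np.uint8)
    cs,_=cv2.findContours(m,cv2.RETR_EXTERNAL,cv2.CHAIN_APPROX_NONE)
    return max(cs,key=cv2.contourArea)[:,0,:]
def circ(name,cnt,z):
    P=np.array([ray(name,p,z)[:2] for p in cnt],np.float32)
    (x,y),r=cv2.minEnclosingCircle(P); e=cv2.fitEllipse(P); return np.round([x,y,r],4),np.round(e[0]+e[1],4)
E
python3 - <<'E'
from m import *
I={n:cv2.imread(f"pics/{n}0.png") for n in("top","scene")}
px={"top":dict(lid=(375,228),pocket=(195,202),spare=(500,262)),"scene":dict(lid=(249,257),pocket=(371,352),spare=(210,187))}
for n,im in I.items():
    hsv=cv2.cvtColor(im,cv2.COLOR_BGR2HSV)
    w=(hsv[...,1]<60)&(hsv[...,2]>110); b=hsv[...,2]<55
    for k,p in px[n].items():
        c=comp(b if k=="pocket" else w,p); print(n,k,len(c),c.min(0),c.max(0),*circ(n,c,{"lid":.004,"pocket":.008,"spare":.04}[k]))
im=I["top"][170:310,340:560]; cv2.imwrite("pics/crop.png",cv2.resize(im,None,fx=3,fy=3))
# tray orientation
hsv=cv2.cvtColor(I["top"],cv2.COLOR_BGR2HSV); g=cv2.inRange(hsv,(50,120,40),(85,255,255))
c=comp(g>0,(200,235)); P=np.array([ray("top",p,.012)[:2] for p in c],np.float32); print("tray",cv2.minAreaRect(P))
E
```

```text
top lid 113 [365 203] [406 242] [ 0.5839 -0.1513  0.0361] [ 0.5829 -0.151   0.0661  0.0695]
top pocket 132 [173 179] [218 223] [0.5795 0.1715 0.0401] [0.5795 0.1711 0.0754 0.0781]
top spare 121 [495 245] [539 286] [ 0.5265 -0.355   0.0344] [ 0.5268 -0.355   0.0656  0.0678]
scene lid 109 [230 228] [267 263] [ 0.5707 -0.1689  0.0605] [ 0.5735 -0.1662  0.0627  0.1241]Traceback (most recent call last):
  File "<stdin>", line 8, in <module>
  File "m.py", line 8, in circ
    P=np.array([ray(name,p,z)[:2] for p in cnt],np.float32)
                ~~~^^^^^^^^^^
  File "h.py", line 4, in ray
    c=cal or robot.calibration(name); f=240/np.tan(np.radians(c["vertical_fov"])/2)
             ~~~~~~~~~~~~~~~~~^^^^^^
ValueError: time passes only in moves, steps and waits
```

```bash
cat > h.py <<'E'
import numpy as np,cv2
from bench import robot
C={}
def ray(name,px,z):
    if name not in C: C[name]=robot.calibration(name)
    c=C[name]; f=240/np.tan(np.radians(c["vertical_fov"])/2)
    R=np.array(c["R"]);t=np.array(c["t"]);o=-R.T@t
    d=R.T@np.array([(px[0]-c["cx"])/f,(px[1]-c["cy"])/f,1]); return o+d*(z-o[2])/d[2]
E
python3 - <<'E'
from m import *
im=cv2.imread("pics/top0.png")
cv2.imwrite("pics/crop.png",cv2.resize(im[170:310,340:560],None,fx=3,fy=3))
hsv=cv2.cvtColor(im,cv2.COLOR_BGR2HSV); g=cv2.inRange(hsv,(50,120,40),(85,255,255))
c=comp(g>0,(200,235)); P=np.array([ray("top",p,.012)[:2] for p in c],np.float32); print("tray",cv2.minAreaRect(P))
for k,p in dict(blue1=(329,277),blue2=(397,288),t1=(140,172),t2=(246,226),cap=(473,160),yel=(358,140),lidtop=(389,217),jar=(370,55)).items(): print(k,ray("top",p,.03).round(3))
o=robot.get_obs();print(o["t"],o["tcp_pos"],o["tcp_rot"])
E
```

```text
tray ((0.5770525336265564, 0.17008772492408752), (0.320441335439682, 0.11250141263008118), 70.38664245605469)
blue1 [ 0.474 -0.067  0.03 ]
blue2 [ 0.47  -0.174  0.03 ]
t1 [0.612 0.266 0.03 ]
t2 [0.541 0.076 0.03 ]
cap [ 0.701 -0.284  0.03 ]
yel [ 0.714 -0.089  0.03 ]
lidtop [ 0.584 -0.153  0.03 ]
jar [ 0.882 -0.094  0.03 ]
0.1 [0.21861948 0.47705763 0.21772722] [ 2.13240827e-01  9.76999498e-01 -5.24158342e-04 -2.37704505e-04]
```

View pics/crop.png

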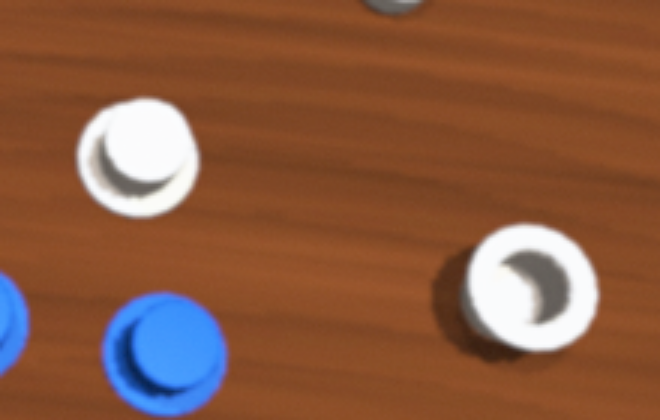

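The crop confirms it: the lid at crop (138,157) has its closed crown up, and the other at (530,288) is hollow side up. The lid is at about (0.582,-0.152) and the pocket at about (0.578,0.171). The tray axis points at 70.4°, so I'll close the fingers across the tray at -19.6°.

Call:
servo_tool([
  [-29.6,-21,2.5],
  [-29.6,-21,2.5],
  [-29.6,-21,2.5],
  [-29.6,-21,2.5],
  [-29.6,-21,2.5],
  [-29.6,-21,2.5],
  [-29.6,-21,2.5],
  [-29.6,-21,2.5],
  [-29.6,-21,2.5],
  [-29.6,-21,2.5],
  [-29.6,-21,2.5],
  [-29.6,-21,2.5],
  [-29.6,-21,2.5],
  [-29.6,-21,2.5],
  [-29.6,-21,2.5],
  [-29.6,-21,2.5],
  [-29.6,-21,2.5],
  [-29.6,-21,2.5],
  [-29.6,-21,2.5],
  [-29.6,-21,2.5],
], yaw=[0,0,0,0,0,0,0,0,0,0,0,0,0,0,0,0,0,0,0,0], gripper=100)

```text
t: 1.77
tcp_pos: [0.5824, -0.1529, 0.1677]
tcp_rot: [0.213, 0.977, 0.0, -0.0]
wrist_force: [0.6, -0.1, -0.1]
finger_gap: 0.999
grip_force: 0.0
```

Call:
servo_tool([
  [0,0,0],
  [0,0,0],
  [0,0,0],
  [0,0,0],
  [0,0,0],
  [0,0,0],
  [0,0,0],
  [0,0,0],
  [0,0,0],
  [0,0,0],
  [0,0,0],
  [0,0,0],
  [0,0,0],
  [0,0,0],
  [0,0,0],
  [0,0,0],
], yaw=[6,6,6,6,6,6,6,6,6,6,6,6,6,6,1,0])

```text
t: 3.1
tcp_pos: [0.5818, -0.1512, 0.1679]
tcp_rot: [0.817, 0.577, -0.0, -0.0]
wrist_force: [-0.9, -0.1, -0.2]
finger_gap: 1.004
grip_force: 0.0
```

Run:
```python
from h import *
o=robot.get_obs(); c=robot.calibration("wrist"); cv2.imwrite("pics/w1.png",robot.capture("wrist"))
np.save("w1.npy",c,allow_pickle=True); print(o["t"],o["tcp_pos"],o["tcp_rot"],c)
```

```text
3.1 [ 0.5818099  -0.15116455  0.16793293] [ 8.16759692e-01  5.76977912e-01 -1.56264144e-04 -2.64503613e-04] {'vertical_fov': 70.62158914095279, 'cx': 312.58670990348753, 'cy': 234.35029388570752, 'R': array([[ 9.42159223e-01, -3.35165346e-01, -4.34053811e-04],
       [-3.23828704e-01, -9.10624050e-01,  2.56707636e-01],
       [-8.64347635e-02, -2.41718908e-01, -9.66489007e-01]]), 't': array([-0.59982186,  0.02628323,  0.35450393])}
```

View pics/w1.png

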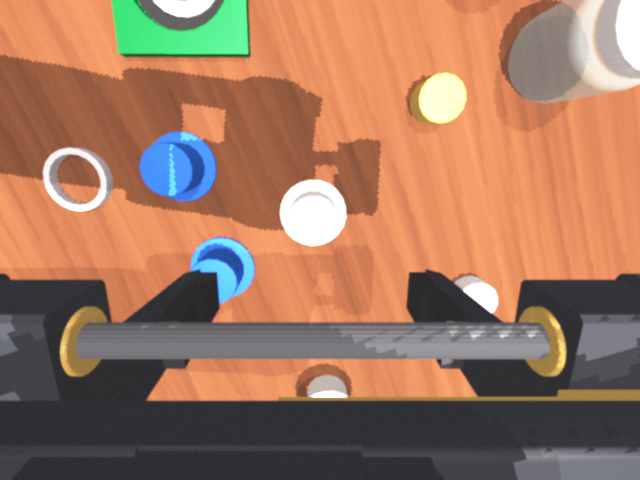

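The wrist view shows the lid at (313,212) with its brim all round. Blue2 is at (222,268), clear of the left finger line, and the pocket tray is at the top left. I'll measure the lid from this picture.

Run:
```python
from m import *
C["wrist"]=np.load("w1.npy",allow_pickle=True).item()
hsv=cv2.cvtColor(cv2.imread("pics/w1.png"),cv2.COLOR_BGR2HSV)
w=(hsv[...,1]<60)&(hsv[...,2]>110)
c=comp(w,(313,212)); print(c.min(0),c.max(0),circ("wrist",c,.004))
print(ray("wrist",(222,268),.03), ray("wrist",(478,297),.02))
```

```text
[279 179] [346 246] (array([ 0.5819, -0.1539,  0.0342]), array([ 0.582 , -0.1537,  0.0659,  0.0668]))
[ 0.48393985 -0.1701994   0.03      ] [ 0.71196882 -0.28839967  0.02      ]
```

Lid at (0.582,-0.154) with a diameter of 66 mm, which fits. I'll descend 154 mm to TCP z = 14 mm, then close.

Call:
servo_tool([
  [-2.4,1,18],
  [0,0,22],
  [0,0,22],
  [0,0,22],
  [0,0,22],
  [0,0,18],
  [0,0,12],
  [0,0,8],
  [0,0,6],
  [0,0,4],
  [0,0,0],
  [0,0,0],
], yaw=[0,0,0,0,0,0,0,0,0,0,0,0])

```text
t: 4.15
tcp_pos: [0.5824, -0.154, 0.0148]
tcp_rot: [0.817, 0.576, 0.0, 0.0]
wrist_force: [0.2, -0.2, -0.1]
finger_gap: 0.998
grip_force: 0.0
```

Call:
servo_tool([
  [0,0,0],
  [0,0,0],
  [0,0,0],
  [0,0,0],
  [0,0,0],
  [0,0,0],
  [0,0,0],
  [0,0,0],
  [0,0,0],
  [0,0,0],
], yaw=[0,0,0,0,0,0,0,0,0,0], gripper=0, force=12)

```text
t: 4.98
tcp_pos: [0.582, -0.1538, 0.0142]
tcp_rot: [0.817, 0.576, -0.0, -0.0]
wrist_force: [-1.1, 0.2, 0.6]
finger_gap: 0.519
grip_force: 12.0
```

The gap is 45.7 mm, so the crown is held. Next: lift and carry to the pocket.

Call:
servo_tool([
  [0,0,-10],
  [0,0,-20],
  [0,0,-20],
  [0,0,-20],
  [0,0,-20],
  [0,0,-10],
  [10,-3.7,0],
  [25,-9.2,0],
  [25,-9.2,0],
  [25,-9.2,0],
  [25,-9.2,0],
  [25,-9.2,0],
  [25,-9.2,0],
  [25,-9.2,0],
  [25,-9.2,0],
  [25,-9.2,0],
  [25,-9.2,0],
  [25,-9.2,0],
  [15,-5.6,0],
  [5,-2.2,0],
], yaw=[0,0,0,0,0,0,0,0,0,0,0,0,0,0,0,0,0,0,0,0])

```text
t: 6.65
tcp_pos: [0.5771, 0.1742, 0.1129]
tcp_rot: [0.816, 0.577, -0.001, -0.001]
wrist_force: [-0.3, 0.2, -1.1]
finger_gap: 0.511
grip_force: 12.0
```

Call:
servo_tool([
  [0,0,0],
  [0,0,0],
  [0,0,0],
], yaw=[0,0,0])

```text
t: 6.9
tcp_pos: [0.5783, 0.1703, 0.1139]
tcp_rot: [0.818, 0.576, -0.0, -0.0]
wrist_force: [-0.4, -0.4, -0.7]
finger_gap: 0.511
grip_force: 12.0
```

Run:
```python
from h import *
o=robot.get_obs(); c=robot.calibration("wrist"); cv2.imwrite("pics/w2.png",robot.capture("wrist"))
np.save("w2.npy",c,allow_pickle=True); print(o["t"],o["tcp_pos"],o["tcp_rot"])
```

```text
6.9 [0.57825942 0.17033932 0.11386971] [ 8.17562526e-01  5.75839729e-01 -3.43482459e-04 -7.43805884e-05]
```

View pics/w2.png

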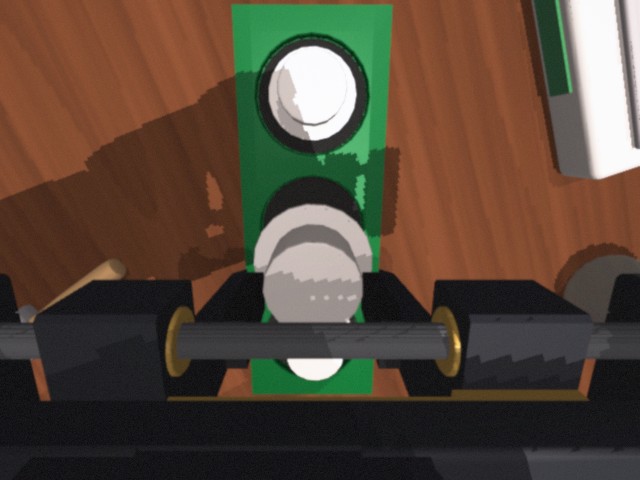

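The held lid is brim down at (313,260), over the pocket. The far rim of the pocket shows at (313,176), and the filled end pocket spans columns 257–369 and rows 34–154.

Run:
```python
from h import *
C["wrist"]=np.load("w2.npy",allow_pickle=True).item()
r=lambda p:ray("wrist",p,.012)[:2]
u=np.array([.336,.942])
a=(r((257,94))+r((369,94)))/2; b=(r((313,34))+r((313,154)))/2
print("widths",np.linalg.norm(r((257,94))-r((369,94))),np.linalg.norm(r((313,34))-r((313,154))))
far=b; print("far",a,b,"pocket via far",far-.1*u,"via rim",r((313,176))-.042*u)
e=(r((241,150))+r((388,150)))/2; print("tray mid",e,np.linalg.norm(r((241,150))-r((388,150))), "offset from top-centre line",(e-[.577,.170])@[.942,-.336])
```

```text
widths 0.08304344774749983 0.08307964595118197
far [0.6132825 0.2638739] [0.61268918 0.26221335] pocket via far [0.57908918 0.16801335] via rim [0.57886885 0.16768007]
tray mid [0.60077074 0.22555045] 0.11349074634631491 offset from top-centre line 0.003727082963862012
```

Estimates agree to 3 mm: the pocket is at about (0.5785,0.169). I'll lower 95 mm, slowly at the end.

Call:
servo_tool([
  [-1,0,10],
  [0,0,18],
  [0,0,18],
  [0,0,15],
  [0,0,10],
  [0,0,6],
  [0,0,4],
  [0,0,4],
  [0,0,3],
  [0,0,2],
  [0,0,2],
  [0,0,1.5],
  [0,0,1],
  [0,0,0.5],
  [0,0,0],
  [0,0,0],
  [0,0,0],
], yaw=[0,0,0,0,0,0,0,0,0,0,0,0,0,0,0,0,0])

```text
t: 8.37
tcp_pos: [0.5781, 0.1704, 0.0193]
tcp_rot: [0.817, 0.576, 0.0, 0.0]
wrist_force: [0.1, -0.3, -0.0]
finger_gap: 0.511
grip_force: 12.0
```

Call:
servo_tool([
  [0,0,0.6],
  [0,0,0.6],
  [0,0,0.4],
  [0,0,0],
  [0,0,0],
], yaw=[0,0,0,0,0])

```text
t: 8.78
tcp_pos: [0.5781, 0.1704, 0.0182]
tcp_rot: [0.817, 0.576, 0.0, 0.0]
wrist_force: [-1.6, -0.9, 5.2]
finger_gap: 0.515
grip_force: 12.0
```

The upward force of 5 N means the lid is on the floor. I'll release and retreat.

Call:
servo_tool([
  [0,0,0],
  [0,0,0],
  [0,0,0],
  [0,0,0],
  [0,0,0],
  [0,0,0],
  [0,0,0],
  [0,0,0],
], yaw=[0,0,0,0,0,0,0,0], gripper=90)

```text
t: 9.45
tcp_pos: [0.578, 0.1704, 0.0176]
tcp_rot: [0.817, 0.576, -0.0, -0.0]
wrist_force: [0.3, 0.1, -1.0]
finger_gap: 0.899
grip_force: 0.0
```

Call:
servo_tool([
  [0,0,-5],
  [0,0,-10],
  [0,0,-15],
  [0,0,-20],
  [0,0,-25],
  [0,0,-25],
  [0,0,-20],
  [-20,0,-10],
  [-30,0,0],
  [-30,0,0],
  [-10,0,0],
  [0,0,0],
  [0,0,0],
  [0,0,0],
], yaw=[0,0,0,0,0,0,0,0,0,0,0,0,0,0])

```text
t: 10.62
tcp_pos: [0.5482, 0.0866, 0.1479]
tcp_rot: [0.817, 0.577, 0.0, 0.0]
wrist_force: [0.1, -0.4, -0.2]
finger_gap: 0.904
grip_force: 0.0
```

Run:
```python
from h import *
o=robot.get_obs(); c=robot.calibration("wrist"); cv2.imwrite("pics/w3.png",robot.capture("wrist"))
np.save("w3.npy",c,allow_pickle=True); print(o["t"],o["tcp_pos"],o["wrist_force"])
```

```text
10.6167 [0.54816041 0.08657593 0.14789321] [ 0.1132823  -0.44831099 -0.21340687]
```

View pics/w3.png

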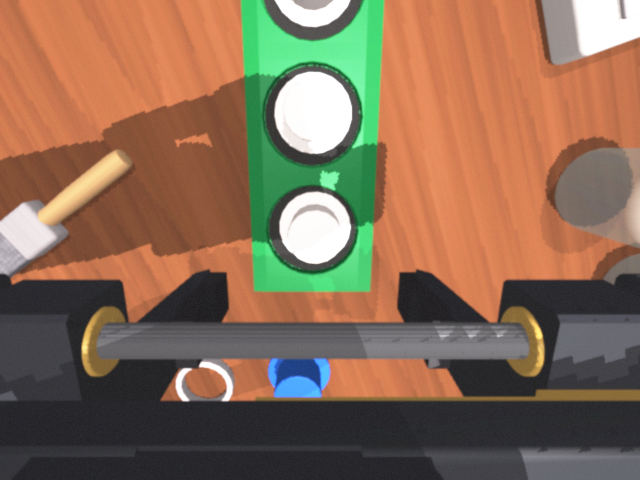

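The picture shows the lid flat in the middle pocket at (313,112), with black floor all round the brim. The other tray lids are undisturbed and the gripper is clear.

```bash
python3 -c "
from bench import robot
print(robot.sign_off())"
```

```text
the job is handed in; nothing more can be done
None
```

The brim-down white lid was lowered into the empty middle pocket and released there. In the last picture it sits flat and centred, the brim-up lid was never approached, and the job is handed in; no verdict came back.

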